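Index the sample carousel and hold the vial caddy up level

ROBOT

A 6-joint arm with a two-finger parallel gripper is mounted at the origin on the work surface. World frame = base frame: x ahead of the robot, y to its left, z up, the work surface at z = 0. Lengths are in mm, angles in rad, forces in N, time in s.
With the tool pointing down it reaches from about 300 to 775 mm from the base axis. Payload 14.6 kg.
Tool frame: the origin (TCP) lies midway between the tips of the shut fingers; the grasp point (between the pads) lies 19 mm behind it; z points along the fingers, y is the line along which they close (so a half turn about z gives the same grasp; the last joint's range is limited). The gripper opens to 94 mm and grips with 3 to 60 N. Pads are 16 mm wide; open, the fingers measure 119 mm over their backs; the gripper's body (75 mm by 177 mm) begins 78 mm behind the grasp point.
Start: joints at [1.057, 0.3, 1.521, -0, 1.321, -0.067], TCP at [237.641, 496, 205.446] pointing down, gripper open.
Joint ranges: [-3.03, 3.03], [-0.79, 2.21], [0.23, 2.52], [-1.04, 4.18], [0, 3.07], [-2.55, 2.55]. Speed limits (rad/s): [2.22, 2.22, 2.57, 3.14, 3.14, 3.14].

INTERFACE

Orientations are given as [roll, pitch, yaw] about the fixed x, y, z axes, in that order (R = Rz(yaw) Ry(pitch) Rx(roll)).
In Python, from cell import * gives the robot as it stands. The module is installed in compiled form; this text tells all that it offers.
- The arm moves only by the tool servo_tool, never from a script. Its argument "motion" is a list of rows, each an object of numbers: "wx", "wy", "wz": the turn, a rotation vector about the tool's x, y, z in units of 2 rad (1.0 is 2 rad); "dx", "dy", "dz": the shift along the tool's x, y, z in units of 10 cm (1.0 is 10 cm); "fingers": the closure, from -1 (fully open) to 1 (shut). In form: [{"wx": .., "wy": .., "wz": .., "dx": .., "dy": .., "dz": .., "fingers": ..}, ...]. A call has 1 to 10 rows; each row is the pose to reach, as a shift and turn from the pose commanded when the call began, along the tool's axes at that moment; what a row does not reach only later rows make up. A row lasts 1/10 s, in which the tool goes at most 50 mm and 8.59 degrees, less where a joint would pass 70% of its speed; a pose out of reach is approached as far as the arm can. A call with a number of a shift or a turn outside -1 to 1 is refused whole. A call with a gripper value outside its range is refused whole. The fingers move at their own pace and stop on an object; "newtons" is the grip in N (left out, the last holds). Time passes only in rows, so rows that repeat a pose let the fingers close. It gives the time, the measured TCP pose, the force, the opening and the grip force at its end, in the units of the state.
- read_state(): the state, without advancing time (a new reading comes with each control period).
- camera(name): name is "side" or "top"; returns a dict with "image" (400x640x3 uint8, red, green, blue), "fx", "fy", "cx", "cy" (pixels), "R" (3x3) and "t" (3): a world point X has camera coordinates R X + t. Camera axes: x right, y down, z forward; pixel columns grow to the right and rows downward; lengths in mm; the calibration is good to about 2 mm. A picture is of the moment at which its call begins. There is no depth.
- sign_off(): hands the job in; it is judged then, once.
Trained networks look in a picture, given as the dict that the camera call returned (one of the last four; its "shot" number tells which), for a name from the list of things; names that differ only in an ending like _2 or _b are one class to them, and where a whole thing is asked for, a point or a joint stands for the part that bears it (a point fixed in the world has none). Each returns a list of dicts, best first, with "conf" (0 to 1); they miss things now and then, are a little off and sometimes report something else, mostly with a low value. They report only what shows in the picture. A call takes as long as a camera call. They do not tell look-alikes from the thing itself.
- spot_in(query, picture): "location" ([column, row] in pixels, amid what is visible of it).
- trace(query, picture): "pixels" (400x640 bool, what is visible of it) and "location" ([column, row] in pixels, amid what is visible of it).
The state is a dict: "clock": time; "joints": joint angles; "qd": joint speeds; "effort": joint torques, N m; "eef_pos": TCP position; "eef_rot": TCP orientation; "wrist_force": force on the tool from outside, world axes, zero at the start; "moment": the same for the moment, N m; "finger_gap": finger opening in mm; "finger_force": force on a finger pad.
Only numpy, scipy, OpenCV 4.12 (cv2) and the standard library are available. Lean on these libraries where they do the work, as an engineer would, in place of code of your own. Each camera call takes 0.05 s, during which the arm holds its last target. There are 200 camera calls.

TASK

Turn the sample carousel counter-clockwise all the way to its stop, so that the caddy with the two vials stands in the gap of the hold-down lip. Then take that caddy by its upright handle, lift it straight up until its foot is at least 10 cm above the turntable, and finish while still holding it there, steady and level, with both vials in their wells. Keep it level throughout, leave the jar standing on the turntable, and do not disturb the other things on the bench.

Things in the scene. Friction and masses are not known exactly. Their poses are not given: they have to be found in the camera images.
- carousel: Fixed round grey base, 314 mm across. Origin at the bench on the turntable's axis; z up. A steel hold-down lip (radius 119 to 157 mm, 64 to 69 mm above the bench) overhangs the rim at -37 to +64 and +116 to +136 deg (counter-clockwise from above, from the base's +x). Its gap is centred on the base's +y: only there can the caddy be lifted; elsewhere the lip covers the outer 8 mm of its foot.
- turntable: Round aluminium disc, 280 mm across, top 50 mm above the bench. Origin at the bench on the axis, z up, x towards the caddy's place. Turns counter-clockwise (from above) until a tab on its rim meets a rigid stop pin on the base, the caddy then in the middle of the gap; it starts 1.0 to 1.5 rad short of that. Light friction (0.1 N m, 1 to 2 N at the peg); stays where it is left.
- gap (a point): Point of the fixed base on the base's +y axis, 95 mm from the turntable's axis, 50 mm above the bench: where station lies when the turntable is at its stop.
- peg_top (a point): Top centre of the upright round steel turning peg on the turntable: 16 mm diameter, 70 mm tall (top 120 mm above the bench), 95 mm from the axis, straight across the axis from the caddy. A 28 mm collar, 6 mm high, at its foot.
- station (a point): Point on the turntable's top (50 mm above the bench), 95 mm from the axis, at the centre of the caddy's place. Four fences 5 mm high locate the foot with about 1.5 mm play.
- caddy: White caddy with a steel foot on the turntable, holding two vials. Origin under its foot's centre; z up, x radially outward, y across. Foot 64 (x) x 70 (y) x 8 mm; on it a block 30 x 70 x 12 mm with two wells 22 mm wide at y = -22 and +22 mm, floors 8 mm above the origin. From its middle rises a 10 x 10 mm stem carrying the handle blade, top 115 mm above the origin. With vials 0.34 to 0.64 kg.
- caddy_grip (a point): Middle of the caddy's steel handle blade, on its z axis, 92.5 mm above its origin; axes as the caddy's. The blade is 10 mm thick (x), 26 mm wide (y), and runs from 70 to 115 mm above the origin. Grip across the 10 mm thickness (along x).
- vial1: Loose amber glass vial in the well at y = -22 mm: 20 mm diameter, 44 mm tall, origin at the centre of its underside, z up its axis. Its top is 52 mm above the caddy's origin.
- vial2: The same, in the well at y = +22 mm.
- jar: Loose small lidded glass jar standing on the turntable beside the caddy and the peg, 42 mm diameter, 50 mm tall; origin at the centre of its underside. It rides along, and stays on the turntable.
- spare: A second caddy like the first but without vials, standing on the bench left of the carousel; leave alone. Origin under its foot.
- reagent: Reagent bottle 72 mm diameter, 160 mm tall, on the bench to the left; leave alone.
- beaker: Glass beaker 68 mm diameter, 85 mm tall, on the bench to the right; leave alone.
- dish: Shallow glass dish 90 mm diameter, 16 mm tall, on the bench to the right; leave alone.
- marker: Black marker pen 120 mm long, 14 mm thick, on the bench beyond the carousel; leave alone.
- sharps: Yellow lidded tub 80 mm diameter, 90 mm tall, on the bench beyond the carousel, to the right; leave alone.
Things that resemble listed ones, but are neither listed nor needed, are in the scene too. Leave any brown, purple or turquoise look-alike of the caddy alone.

How it is judged:
By the outcome, as a careful person would: the job done as asked, in the order asked, and still so for the second after the job is handed in, while the arm keeps its last pose, push and grip.
It also fails if it takes over 51 s, if anything falls off the work surface, if the arm or the gripper's body presses on something with over 40 N, if the wrist force passes 120 N, or if a joint passes its speed limit or range.

## Working session

There is one attempt and no reset: what is moved stays moved. The work goes in short steps, Python scripts to look and compute and a tool call to move; the robot and the scene stay as the last step left them, time stands still between calls to the robot, and variables do not carry over. Pictures are saved under pics/ and viewed, at most 14 in all, crops included, and the job is handed in when it is done.

Besides the shell and the picture viewer there is one more tool, called after ">>>" as a command line: name --argument value ..., lists and objects as JSON in quotes. servo_tool: Moves the arm, as the interface text tells. Its arguments: {"type":"object","properties":{"motion":{"type":"array","items":{"type":"object","properties":{"wx":{"type":"number"},"wy":{"type":"number"},"wz":{"type":"number"},"dx":{"type":"number"},"dy":{"type":"number"},"dz":{"type":"number"},"fingers":{"type":"number"}}}},"newtons":{"type":"number"}},"required":["motion"]}

```bash
mkdir -p pics; cat > h.py <<'E'
from cell import *
import numpy as np, cv2
def save(p,n,crop=None,s=1):
    im=p["image"][:,:,::-1]
    if crop: a,b,c,d=crop; im=im[b:d,a:c]
    cv2.imwrite("pics/"+n,cv2.resize(im,None,fx=s,fy=s,interpolation=cv2.INTER_CUBIC))
def ray(p,uv):
    R=np.array(p["R"]);t=np.array(p["t"])
    d=R.T@np.array([(uv[0]-p["cx"])/p["fx"],(uv[1]-p["cy"])/p["fy"],1.]);return -R.T@t,d/np.linalg.norm(d)
def onz(p,uv,z):
    c,d=ray(p,uv);return c+d*(z-c[2])/d[2]
def tri(p,a,q,b):
    c1,d1=ray(p,a);c2,d2=ray(q,b)
    s=np.linalg.lstsq(np.array([d1,-d2]).T,c2-c1,rcond=None)[0]
    x,y=c1+d1*s[0],c2+d2*s[1];return (x+y)/2,np.linalg.norm(x-y)
def proj(p,X):
    v=np.array(p["R"])@np.array(X)+np.array(p["t"]);return [p["fx"]*v[0]/v[2]+p["cx"],p["fy"]*v[1]/v[2]+p["cy"]]
E
python3 - <<'E'
from h import *
np.set_printoptions(precision=1,suppress=True)
a=camera("side");b=camera("top")
save(a,"s0.png");save(b,"t0.png")
for q in ["carousel","turntable","peg_top","caddy","caddy_grip","vial1","jar","station","gap","spare"]:
  for n,p in(("s",a),("t",b)):
    try: print(q,n,[(np.round(d["location"]),round(d["conf"],2)) for d in spot_in(q,p)])
    except Exception as e: print(q,n,e)
print(read_state())
for p in(a,b): print(-np.array(p["R"]).T@np.array(p["t"]))
E
```

```text
carousel s [(array([316., 249.]), 0.66)]
carousel t []
turntable s [(array([310., 218.]), 0.66)]
turntable t [(array([314., 212.]), 0.79)]
peg_top s [(array([312., 220.]), 0.91)]
peg_top t [(array([458., 205.]), 0.64), (array([313., 210.]), 0.56), (array([275., 178.]), 0.3)]
caddy s [(array([336., 191.]), 0.93), (array([267., 326.]), 0.93), (array([271., 181.]), 0.92), (array([431., 217.]), 0.84), (array([317., 162.]), 0.58)]
caddy t [(array([376., 114.]), 0.92), (array([300., 171.]), 0.8), (array([210., 196.]), 0.72), (array([393., 322.]), 0.64)]
caddy_grip s [(array([264., 328.]), 0.93), (array([271., 182.]), 0.9), (array([333., 193.]), 0.86), (array([314., 159.]), 0.86), (array([432., 214.]), 0.82), (array([340., 193.]), 0.51), (array([424., 297.]), 0.31), (array([310., 217.]), 0.15)]
caddy_grip t [(array([378., 112.]), 0.91), (array([299., 178.]), 0.85), (array([206., 200.]), 0.85), (array([195., 125.]), 0.83), (array([393., 321.]), 0.7)]
vial1 s [(array([327., 184.]), 0.56)]
vial1 t [(array([315., 214.]), 0.56), (array([153., 190.]), 0.16)]
jar s [(array([340., 219.]), 0.91)]
jar t [(array([343., 200.]), 0.64)]
station s [(array([311., 220.]), 0.55), (array([255., 156.]), 0.32)]
station t [(array([314., 214.]), 0.79), (array([291., 172.]), 0.6)]
gap s [(array([315., 248.]), 0.64)]
gap t [(array([273., 179.]), 0.67)]
spare s [(array([206., 190.]), 0.76)]
spare t [(array([190., 275.]), 0.92)]
{'clock': 1.1, 'joints': array([ 1.1,  0.3,  1.5, -0. ,  1.3, -0.1]), 'qd': array([ 0., -0., -0., -0., -0.,  0.]), 'effort': array([ -0. , -53.2, -35.3,   0.1,   0. ,   0. ]), 'eef_pos': array([237.6, 496. , 205.5]), 'eef_rot': array([3.1, 0. , 2.7]), 'wrist_force': array([0.5, 0.1, 0.1]), 'moment': array([0., 0., 0.]), 'finger_force': 0.0, 'finger_gap': 93.90983507378049}
[  66.  -675.5  636. ]
[ 352.   -25.  1148.9]
```

View pics/s0.png

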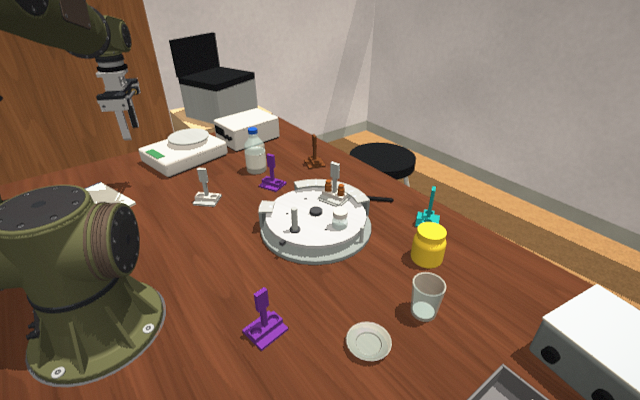

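View pics/t0.png

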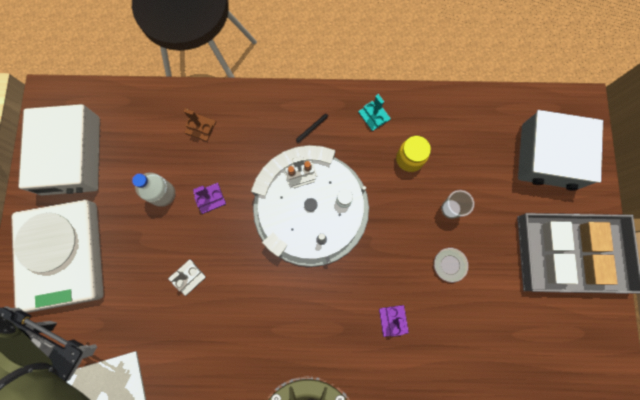

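Top view: the caddy with vials is at (301,173) on the carousel, the peg at (321,239) and the jar at (343,200). The lip's gap faces left, about (255,222). Things that could be mistaken for the caddy:
- spare, white, no vials: (187,277)
- purple: (209,197) and (393,321)
- brown: (200,125)
- turquoise: (375,113)

I choose the white caddy with amber vials at (301,173) and will check it in a crop.

```bash
python3 - <<'E'
from h import *
np.set_printoptions(precision=1,suppress=True)
a=camera("side");b=camera("top")
im=np.vstack([cv2.resize(p["image"][y:y+h,x:x+w,::-1],(600,300),interpolation=cv2.INTER_CUBIC) for p,x,y,w,h in((b,240,140,140,70),(b,240,205,140,70))])
cv2.imwrite("pics/c1.png",cv2.resize(b["image"][140:270,245:375,::-1],(600,600),interpolation=cv2.INTER_CUBIC))
cv2.imwrite("pics/c2.png",cv2.resize(a["image"][150:270,250:400,::-1],(750,600),interpolation=cv2.INTER_CUBIC))
m=trace("turntable",b)
print([(d["conf"],d["location"],d["pixels"].sum()) for d in m])
for uv in[(311,205),(321,239),(343,200),(301,173)]: print(onz(b,uv,50),onz(b,uv,120))
print(b["fx"],a["fx"])
for q in("caddy","caddy_grip","peg_top","jar"):
  for n,p in(("s",a),("t",b)): print(q,n,[(d["location"],round(d["conf"],2),d["pixels"].sum()) for d in trace(q,p)])
E
```

```text
[(0.88, [314.3, 212.7], np.int64(7028))]
[561.1   1.7  50. ] [547.8   0.  120. ]
[472.2 -26.1  50. ] [464.6 -26.1 120. ]
[576.1 -82.2  50. ] [561.8 -78.6 120. ]
[647.5  30.4  50. ] [628.7  26.9 120. ]
425.864094359663 366.861428143607
caddy s [([335.5, 192.4], 0.95, np.int64(433)), ([428.9, 214.4], 0.91, np.int64(370)), ([263.5, 322.2], 0.86, np.int64(1279)), ([312.3, 161.8], 0.75, np.int64(301))]
caddy t [([375.5, 113.5], 0.89, np.int64(575)), ([392.8, 319.6], 0.75, np.int64(725))]
caddy_grip s [([311.9, 160.1], 0.85, np.int64(291)), ([273.6, 182.0], 0.77, np.int64(372)), ([262.7, 329.7], 0.74, np.int64(1456)), ([335.5, 191.5], 0.72, np.int64(455)), ([429.3, 215.0], 0.71, np.int64(301)), ([311.0, 216.2], 0.34, np.int64(4176))]
caddy_grip t [([392.1, 322.6], 0.93, np.int64(663)), ([205.6, 200.7], 0.71, np.int64(675)), ([195.5, 126.6], 0.7, np.int64(649)), ([376.3, 110.9], 0.64, np.int64(615)), ([298.5, 175.2], 0.58, np.int64(424))]
peg_top s [([312.8, 220.1], 0.57, np.int64(4287)), ([317.8, 249.2], 0.43, np.int64(2666))]
peg_top t [([317.9, 208.6], 0.77, np.int64(7143)), ([344.7, 197.7], 0.27, np.int64(245))]
jar s [([341.0, 218.7], 0.87, np.int64(321))]
jar t [([344.8, 198.0], 0.77, np.int64(247))]
```

View pics/c1.png

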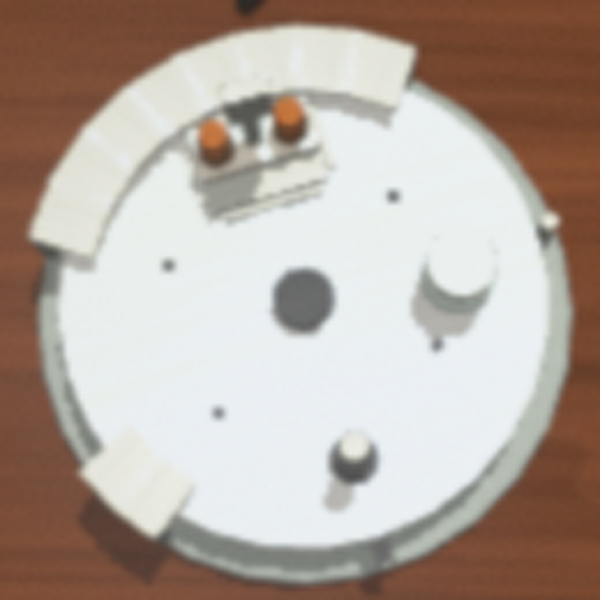

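View pics/c2.png

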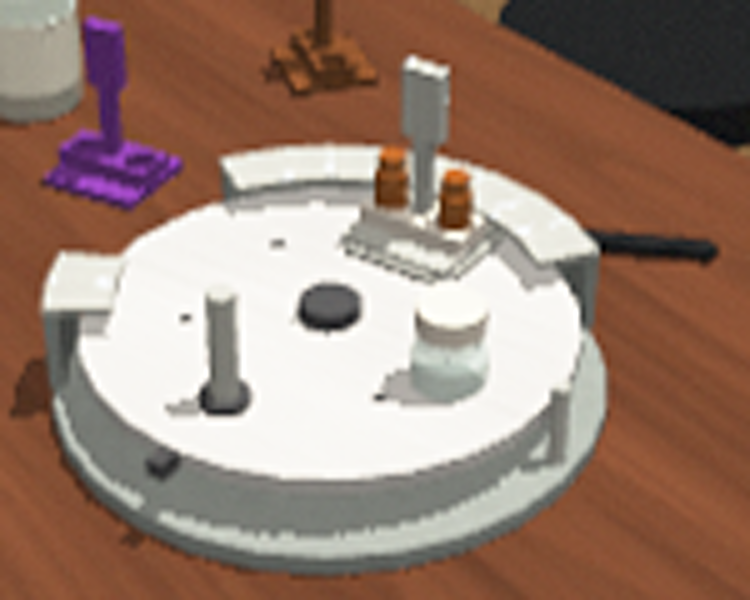

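Crop check: the white caddy with two amber vials is at c1 (250,140), its grey blade between the vials. The peg top is at c1 (355,445), the hub at (303,300), the stop pin at (548,222) and the lip gap lies between (60,250) and (105,450).

```bash
cat >> h.py <<'E'
T1=lambda u:(u[0]/4.615+245-.4,u[1]/4.615+140-.4)
S1=lambda u:(u[0]/5+250-.4,u[1]/5+150-.4)
E
python3 - <<'E'
from h import *
from scipy.optimize import least_squares
np.set_printoptions(precision=1,suppress=True)
a=camera("side");b=camera("top")
print("peg",tri(b,T1((355,445)),a,S1((220,292))))
print("collar foot",onz(b,T1((352,462)),55))
print("hub",tri(b,T1((303,300)),a,S1((330,304))))
print("jar top",tri(b,T1((460,262)),a,S1((452,306))))
L={"long_end":[(32,238),(95,265)],"long_start":[(415,48),(393,105)],"short_start":[(82,475),(133,430)],"short_end":[(155,540),(193,490)]}
pts={k:[onz(b,T1(u),69)[:2] for u in v] for k,v in L.items()}
ang={"long_end":64,"long_start":-37,"short_start":116,"short_end":136}
def f(x):
    r=[]
    for k,v in pts.items():
        for q,R in zip(v,(157,119)):
            t=np.radians(ang[k])+x[2]; r+=list(x[:2]+R*np.array([np.cos(t),np.sin(t)])-q)
    return r
s=least_squares(f,[561,2,0.2]);print(s.x,np.degrees(s.x[2]),np.array(s.fun).reshape(-1,2))
print("pin",onz(b,T1((548,222)),60))
print("vials",onz(b,T1((214,130)),102),onz(b,T1((289,106)),102))
print("vials s",[tri(b,T1(u),a,S1(w)) for u,w in(((214,130),(393,155)),((289,106),(456,176)))])
print("blade top at z165",onz(b,T1((250,98)),165), "side",onz(a,S1((427,66)),165))
E
```

```text
peg (array([471.3, -26.8, 117.5]), np.float64(1.7255046164870105))
collar foot [469.8 -25.8  55. ]
hub (array([560.9,   3.6,  56. ]), np.float64(0.27403627861332414))
jar top (array([575.9, -82.9,  96. ]), np.float64(0.3694864378747485))
[559.4   2.9   0.3] 14.64282698990999 [[-0.8  0.2]
 [ 6.5 -0.9]
 [-2.5  0.9]
 [-3.3  3.2]
 [-1.3 -0.3]
 [-1.8 -2.1]
 [-1.2 -1. ]
 [ 4.4  0.1]]
pin [ 607.9 -134.8   60. ]
vials [646.8  53.7 102. ] [661.4  12.6 102. ]
vials s [(array([646.5,  54.7,  98.6]), np.float64(2.9644240481896333)), (array([660.8,  13.7,  98.6]), np.float64(3.628975102541192))]
blade top at z165 [646.7  30.8 165. ] side [649.8  31.6 165. ]
```

>>> servo_tool --motion '[{"dx": -1, "dy": -0.93, "fingers": 0.49}, {"dx": -1, "dy": -0.93, "fingers": 0.49}, {"dx": -1, "dy": -0.93, "fingers": 0.49}]' --newtons 10

```text
schema error: expected keys wx, wy, wz, dx, dy, dz, fingers
```

>>> servo_tool --motion '[{"dx": -1, "dy": -0.93, "fingers": 0.49}, {"dx": -1, "dy": -0.93, "fingers": 0.49}, {"dx": -1, "dy": -0.93, "fingers": 0.49}]'

```text
schema error: expected keys wx, wy, wz, dx, dy, dz, fingers
```

>>> servo_tool --motion '[{"dx": -1, "dy": -0.93, "fingers": 0.49}, {"dx": -1, "dy": -0.93, "fingers": 0.49}, {"dx": -1, "dy": -0.93, "fingers": 0.49}]'

```text
schema error: expected keys wx, wy, wz, dx, dy, dz, fingers
```

```bash
cat >> h.py <<'E'
from scipy.spatial.transform import Rotation as Ro
def go(xyz,yaw):
    s=read_state();R=Ro.from_euler("xyz",s["eef_rot"]);T=Ro.from_euler("xyz",[np.pi,0,np.radians(yaw)])
    return np.round(R.inv().apply(np.array(xyz)-s["eef_pos"])/100,3),np.round((R.inv()*T).as_rotvec()/2,3)
E
python3 - <<'E'
from h import *
s=read_state();print(s)
print(go((470.5,-26.6,150),18.3))
E
```

```text
{'clock': 1.75, 'joints': array([ 1.05742505e+00,  2.99889918e-01,  1.52100118e+00,  2.53485518e-05,
        1.32069587e+00, -6.66131558e-02]), 'qd': array([ 2.19496817e-03,  6.91059800e-04, -1.80698773e-03, -1.69906822e-03,
        5.18428695e-05,  5.64012953e-04]), 'effort': array([ 1.64056655e-04, -5.31659317e+01, -3.52916086e+01,  7.09166215e-02,
        2.13171478e-02, -3.23506811e-05]), 'eef_pos': array([237.62320769, 496.00986436, 205.45061388]), 'eef_rot': array([ 3.14158534e+00, -2.41268774e-05,  2.69482826e+00]), 'wrist_force': array([ 0.07119986,  0.33026078, -0.60782693]), 'moment': array([-0.07798352, -0.01935531, -0.02973135]), 'finger_force': 0.0, 'finger_gap': 93.91461976712965}
(array([-4.358, -3.707,  0.554]), array([-0.   , -0.   ,  1.188]))
```

All keys are required in each row.

>>> servo_tool --motion '[{"wx": 0, "wy": 0, "wz": 0, "dx": -1, "dy": -0.85, "dz": 0, "fingers": 0.49}, {"wx": 0, "wy": 0, "wz": 0, "dx": -1, "dy": -0.85, "dz": 0, "fingers": 0.49}, {"wx": 0, "wy": 0, "wz": 0, "dx": -1, "dy": -0.85, "dz": 0, "fingers": 0.49}]' --newtons 10

```text
clock: 2.05
eef_pos: [291.6, 373.9, 205.4]
eef_rot: [-3.141, 0.0, 2.694]
wrist_force: [-0.3, 0.7, 0.3]
finger_gap: 73.6
finger_force: 0.0
```

>>> servo_tool --motion '[{"wx": 0, "wy": 0, "wz": 0, "dx": -1, "dy": -0.85, "dz": 0, "fingers": 0.49}, {"wx": 0, "wy": 0, "wz": 0, "dx": -1, "dy": -0.85, "dz": 0, "fingers": 0.49}, {"wx": 0, "wy": 0, "wz": 0, "dx": -1, "dy": -0.85, "dz": 0, "fingers": 0.49}]'

```text
clock: 2.35
eef_pos: [345.2, 253.9, 205.6]
eef_rot: [3.141, 0.0, 2.694]
wrist_force: [-0.0, 1.1, -0.0]
finger_gap: 49.4
finger_force: 0.0
```

>>> servo_tool --motion '[{"wx": 0, "wy": 0, "wz": 0, "dx": -1, "dy": -0.85, "dz": 0, "fingers": 0.49}, {"wx": 0, "wy": 0, "wz": 0, "dx": -1, "dy": -0.85, "dz": 0, "fingers": 0.49}, {"wx": 0, "wy": 0, "wz": 0, "dx": -1, "dy": -0.85, "dz": 0, "fingers": 0.49}]'

```text
clock: 2.65
eef_pos: [398.7, 133.9, 205.7]
eef_rot: [3.141, 0.001, 2.693]
wrist_force: [0.2, 0.3, -0.0]
finger_gap: 26.0
finger_force: 0.0
```

>>> servo_tool --motion '[{"wx": 0, "wy": 0, "wz": 0.9, "dx": -1, "dy": -0.85, "dz": 0, "fingers": 0.49}, {"wx": 0, "wy": 0, "wz": 0.9, "dx": -1, "dy": -0.85, "dz": 0, "fingers": 0.49}, {"wx": 0, "wy": 0, "wz": 0.9, "dx": -1, "dy": -0.85, "dz": 0, "fingers": 0.49}, {"wx": 0, "wy": 0, "wz": 0.9, "dx": -1, "dy": -0.85, "dz": 0, "fingers": 0.49}, {"wx": 0, "wy": 0, "wz": 0.9, "dx": -1, "dy": -0.85, "dz": 0, "fingers": 0.49}, {"wx": 0, "wy": 0, "wz": 0.9, "dx": -1, "dy": -0.85, "dz": 0, "fingers": 0.49}, {"wx": 0, "wy": 0, "wz": 0.9, "dx": -1, "dy": -0.85, "dz": 0, "fingers": 0.49}, {"wx": 0, "wy": 0, "wz": 0.9, "dx": -1, "dy": -0.85, "dz": 0, "fingers": 0.49}, {"wx": 0, "wy": 0, "wz": 0.9, "dx": -1, "dy": -0.85, "dz": 0, "fingers": 0.49}, {"wx": 0, "wy": 0, "wz": 0.9, "dx": -1, "dy": -0.85, "dz": 0, "fingers": 0.49}]'

```text
clock: 3.65
eef_pos: [451.5, 16.5, 205.5]
eef_rot: [3.141, -0.0, 1.189]
wrist_force: [0.4, -0.5, 0.8]
finger_gap: 23.9
finger_force: 0.0
```

```bash
python3 - <<'E'
from h import *
s=read_state();print(s["clock"],s["eef_pos"],s["eef_rot"],s["finger_gap"],s["joints"])
print(go((470.5,-26.6,150),18.3))
E
```

```text
3.65 [451.45959155  16.53113611 205.51297907] [ 3.14146157e+00 -4.34161520e-05  1.18857159e+00] 23.85661643435461 [-4.45027515e-02  7.88965261e-02  1.78376247e+00 -2.57815946e-06
  1.27879560e+00  3.37722726e-01]
(array([-0.329,  0.337,  0.555]), array([ 0.   , -0.   ,  0.435]))
```

>>> servo_tool --motion '[{"wx": 0, "wy": 0, "wz": 0.435, "dx": -0.33, "dy": 0.337, "dz": 0.555, "fingers": 0.2}, {"wx": 0, "wy": 0, "wz": 0.435, "dx": -0.33, "dy": 0.337, "dz": 0.555, "fingers": 0.2}, {"wx": 0, "wy": 0, "wz": 0.435, "dx": -0.33, "dy": 0.337, "dz": 0.555, "fingers": 0.2}, {"wx": 0, "wy": 0, "wz": 0.435, "dx": -0.33, "dy": 0.337, "dz": 0.555, "fingers": 0.2}, {"wx": 0, "wy": 0, "wz": 0.435, "dx": -0.33, "dy": 0.337, "dz": 0.555, "fingers": 0.2}, {"wx": 0, "wy": 0, "wz": 0.435, "dx": -0.33, "dy": 0.337, "dz": 0.555, "fingers": 0.2}, {"wx": 0, "wy": 0, "wz": 0.435, "dx": -0.33, "dy": 0.337, "dz": 0.555, "fingers": 0.2}]'

```text
clock: 4.35
eef_pos: [470.7, -26.5, 150.0]
eef_rot: [3.142, -0.0, 0.323]
wrist_force: [0.2, 0.0, -0.4]
finger_gap: 38.0
finger_force: 0.0
```

```bash
python3 - <<'E'
from h import *
s=read_state();print(s["clock"],s["eef_pos"],s["eef_rot"],s["finger_gap"],s["joints"])
print(go((470.5,-26.6,85),18.3))
a=camera("side")
cv2.imwrite("pics/c3.png",cv2.resize(a["image"][130:270,240:400,::-1],(640,560),interpolation=cv2.INTER_CUBIC))
E
```

```text
4.35 [470.73510572 -26.53617477 150.00964668] [ 3.14153051e+00 -1.34263863e-04  3.22901629e-01] 37.97702193662717 [-1.34019840e-01  1.82342735e-01  1.80311532e+00  3.78434503e-06
  1.15598669e+00  1.11387334e+00]
(array([-0.003, -0.   ,  0.65 ]), array([ 0.   , -0.   ,  0.002]))
```

View pics/c3.png

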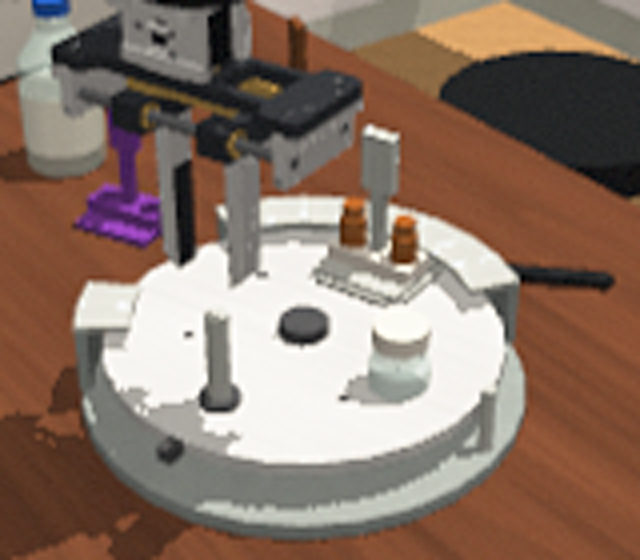

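The fingers at (180,262) and (240,282) straddle the peg top at (217,315). Descend.

>>> servo_tool --motion '[{"wx": 0, "wy": 0, "wz": 0, "dx": 0, "dy": 0, "dz": 0.3, "fingers": 0.2}, {"wx": 0, "wy": 0, "wz": 0, "dx": 0, "dy": 0, "dz": 0.5, "fingers": 0.2}, {"wx": 0, "wy": 0, "wz": 0, "dx": 0, "dy": 0, "dz": 0.65, "fingers": 0.2}, {"wx": 0, "wy": 0, "wz": 0, "dx": 0, "dy": 0, "dz": 0.65, "fingers": 0.55}, {"wx": 0, "wy": 0, "wz": 0, "dx": 0, "dy": 0, "dz": 0.65, "fingers": 0.55}, {"wx": 0, "wy": 0, "wz": 0, "dx": 0, "dy": 0, "dz": 0.65, "fingers": 0.55}]'

```text
clock: 5.0
eef_pos: [471.2, -26.6, 85.9]
eef_rot: [3.141, -0.001, 0.326]
wrist_force: [-0.1, -0.2, 0.2]
finger_gap: 21.4
finger_force: 0.0
```

```bash
python3 - <<'E'
from h import *
s=read_state();print(s["clock"],s["eef_pos"],s["eef_rot"],s["finger_gap"],s["wrist_force"])
c=np.array([560.3,3.0])
for d in range(6,61,6):
    t=np.radians(-161.7+d);x=c+94.8*np.array([np.cos(t),np.sin(t)])
    print(d,*go((x[0],x[1],85),18.3+d))
E
```

```text
5.0 [471.1966833  -26.58244238  85.90547786] [ 3.14092051e+00 -1.28279988e-03  3.26062225e-01] 21.426463132885644 [-0.07904133 -0.17923498  0.18346272]
6 [-0.005  0.098  0.009] [ 0.    -0.001 -0.049]
12 [0.01  0.196 0.009] [ 0.    -0.001 -0.101]
18 [0.035 0.292 0.009] [ 0.    -0.001 -0.154]
24 [0.07  0.385 0.009] [ 0.    -0.001 -0.206]
30 [0.115 0.474 0.01 ] [ 0.    -0.001 -0.258]
36 [0.168 0.557 0.01 ] [ 0.001 -0.001 -0.311]
42 [0.23  0.635 0.01 ] [ 0.001 -0.    -0.363]
48 [0.3   0.705 0.01 ] [ 0.001 -0.    -0.416]
54 [0.377 0.768 0.01 ] [ 0.001 -0.    -0.468]
60 [0.459 0.823 0.01 ] [ 0.001 -0.    -0.52 ]
```

>>> servo_tool --motion '[{"wx": 0, "wy": 0, "wz": -0.017, "dx": 0.0, "dy": 0.033, "dz": 0, "fingers": 0.55}, {"wx": 0, "wy": 0, "wz": -0.044, "dx": 0.004, "dy": 0.083, "dz": 0, "fingers": 0.55}, {"wx": 0, "wy": 0, "wz": -0.079, "dx": 0.012, "dy": 0.148, "dz": 0, "fingers": 0.55}, {"wx": 0, "wy": 0, "wz": -0.122, "dx": 0.028, "dy": 0.229, "dz": 0, "fingers": 0.55}, {"wx": 0, "wy": 0, "wz": -0.166, "dx": 0.052, "dy": 0.309, "dz": 0, "fingers": 0.55}, {"wx": 0, "wy": 0, "wz": -0.218, "dx": 0.089, "dy": 0.401, "dz": 0, "fingers": 0.55}, {"wx": 0, "wy": 0, "wz": -0.262, "dx": 0.127, "dy": 0.474, "dz": 0, "fingers": 0.55}, {"wx": 0, "wy": 0, "wz": -0.305, "dx": 0.171, "dy": 0.543, "dz": 0, "fingers": 0.55}, {"wx": 0, "wy": 0, "wz": -0.34, "dx": 0.211, "dy": 0.596, "dz": 0, "fingers": 0.55}, {"wx": 0, "wy": 0, "wz": -0.366, "dx": 0.243, "dy": 0.634, "dz": 0, "fingers": 0.55}]'

```text
clock: 6.0
eef_pos: [514.5, -79.1, 85.8]
eef_rot: [3.141, -0.0, 1.06]
wrist_force: [-1.8, 0.8, 0.0]
finger_gap: 20.6
finger_force: 0.8
```

```bash
python3 - <<'E'
from h import *
np.set_printoptions(precision=2,suppress=True)
s=read_state();print(s["clock"],s["eef_pos"],s["eef_rot"],s["finger_gap"],s["wrist_force"])
b=camera("top");cv2.imwrite("pics/c4.png",cv2.resize(b["image"][140:270,245:375,::-1],(600,600),interpolation=cv2.INTER_CUBIC))
c=np.array([560.3,3.0])
for d in (42,60,74,78,82,84,86,88):
    t=np.radians(-161.7+d);x=c+94.8*np.array([np.cos(t),np.sin(t)])
    print(d,*go((x[0],x[1],85),18.3+d))
E
```

```text
6.0 [514.46 -79.14  85.81] [ 3.14 -0.    1.06] 20.583819725725768 [-1.79  0.79  0.02]
42 [-0.01 -0.01  0.01] [ 0.   -0.    0.01]
60 [0.04 0.28 0.01] [ 0.   -0.   -0.15]
74 [0.13 0.49 0.01] [ 0.    0.   -0.27]
78 [0.17 0.55 0.01] [ 0.    0.   -0.31]
82 [0.21 0.6  0.01] [ 0.    0.   -0.34]
84 [0.23 0.62 0.01] [ 0.    0.   -0.36]
86 [0.25 0.65 0.01] [ 0.    0.   -0.38]
88 [0.28 0.67 0.01] [ 0.   0.  -0.4]
```

View pics/c4.png

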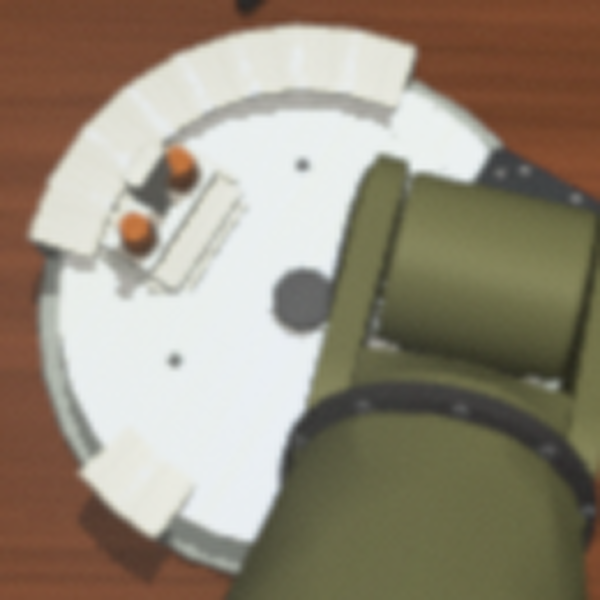

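The picture shows the caddy turned to c1 (160,200), roughly 40° along, vials still standing. Continue.

>>> servo_tool --motion '[{"wx": 0, "wy": 0, "wz": -0.026, "dx": 0.001, "dy": 0.05, "dz": 0, "fingers": 0.55}, {"wx": 0, "wy": 0, "wz": -0.07, "dx": 0.009, "dy": 0.132, "dz": 0, "fingers": 0.55}, {"wx": 0, "wy": 0, "wz": -0.122, "dx": 0.028, "dy": 0.229, "dz": 0, "fingers": 0.55}, {"wx": 0, "wy": 0, "wz": -0.166, "dx": 0.052, "dy": 0.309, "dz": 0, "fingers": 0.55}, {"wx": 0, "wy": 0, "wz": -0.209, "dx": 0.082, "dy": 0.386, "dz": 0, "fingers": 0.55}, {"wx": 0, "wy": 0, "wz": -0.244, "dx": 0.111, "dy": 0.445, "dz": 0, "fingers": 0.55}, {"wx": 0, "wy": 0, "wz": -0.271, "dx": 0.135, "dy": 0.488, "dz": 0, "fingers": 0.55}, {"wx": 0, "wy": 0, "wz": -0.288, "dx": 0.153, "dy": 0.516, "dz": 0, "fingers": 0.55}, {"wx": 0, "wy": 0, "wz": -0.297, "dx": 0.162, "dy": 0.53, "dz": 0, "fingers": 0.55}, {"wx": 0, "wy": 0, "wz": -0.297, "dx": 0.162, "dy": 0.53, "dz": 0, "fingers": 0.55}]'

```text
clock: 7.05
eef_pos: [568.3, -90.8, 85.4]
eef_rot: [3.141, 0.0, 1.651]
wrist_force: [-0.4, 1.0, -0.3]
finger_gap: 21.2
finger_force: 0.0
```

>>> servo_tool --motion '[{"wx": 0, "wy": 0, "wz": -0.009, "dx": 0.0, "dy": 0.017, "dz": 0, "fingers": 0.55}, {"wx": 0, "wy": 0, "wz": -0.017, "dx": 0.001, "dy": 0.033, "dz": 0, "fingers": 0.55}, {"wx": 0, "wy": 0, "wz": -0.026, "dx": 0.001, "dy": 0.05, "dz": 0, "fingers": 0.55}, {"wx": 0, "wy": 0, "wz": -0.035, "dx": 0.002, "dy": 0.066, "dz": 0, "fingers": 0.55}, {"wx": 0, "wy": 0, "wz": -0.044, "dx": 0.004, "dy": 0.083, "dz": 0, "fingers": 0.55}, {"wx": 0, "wy": 0, "wz": -0.044, "dx": 0.004, "dy": 0.083, "dz": 0, "fingers": 0.55}]'

```text
clock: 7.65
eef_pos: [576.5, -89.7, 84.9]
eef_rot: [3.141, 0.0, 1.74]
wrist_force: [0.4, -0.4, 0.5]
finger_gap: 21.2
finger_force: 0.0
```

>>> servo_tool --motion '[{"wx": 0, "wy": 0, "wz": -0.007, "dx": 0.0, "dy": 0.013, "dz": 0, "fingers": 0.55}, {"wx": 0, "wy": 0, "wz": -0.013, "dx": 0.001, "dy": 0.025, "dz": 0, "fingers": 0.55}, {"wx": 0, "wy": 0, "wz": -0.02, "dx": 0.001, "dy": 0.037, "dz": 0, "fingers": 0.55}, {"wx": 0, "wy": 0, "wz": -0.026, "dx": 0.001, "dy": 0.05, "dz": 0, "fingers": 0.55}, {"wx": 0, "wy": 0, "wz": -0.026, "dx": 0.001, "dy": 0.05, "dz": 0, "fingers": 0.55}]'

```text
clock: 8.15
eef_pos: [581.5, -88.8, 85.0]
eef_rot: [3.141, 0.0, 1.791]
wrist_force: [-0.3, 0.4, -0.9]
finger_gap: 21.0
finger_force: 0.0
```

>>> servo_tool --motion '[{"wx": 0, "wy": 0, "wz": 0, "dx": 0.0, "dy": 0.01, "dz": 0, "fingers": 0.55}, {"wx": 0, "wy": 0, "wz": 0, "dx": 0.0, "dy": 0.015, "dz": 0, "fingers": 0.55}]'

```text
clock: 8.35
eef_pos: [582.7, -88.5, 85.0]
eef_rot: [-3.142, 0.0, 1.791]
wrist_force: [-1.1, -0.8, -0.1]
finger_gap: 20.8
finger_force: 0.6
```

>>> servo_tool --motion '[{"wx": 0, "wy": 0, "wz": 0, "dx": 0.0, "dy": 0.01, "dz": 0, "fingers": 0.55}, {"wx": 0, "wy": 0, "wz": 0, "dx": 0.0, "dy": 0.02, "dz": 0, "fingers": 0.55}]'

```text
clock: 8.55
eef_pos: [584.7, -88.1, 85.0]
eef_rot: [-3.142, 0.0, 1.791]
wrist_force: [-1.0, -0.7, -0.3]
finger_gap: 21.1
finger_force: 0.6
```

>>> servo_tool --motion '[{"wx": 0, "wy": 0, "wz": 0, "dx": 0.0, "dy": 0.007, "dz": 0, "fingers": 0.55}, {"wx": 0, "wy": 0, "wz": 0, "dx": 0.0, "dy": 0.014, "dz": 0, "fingers": 0.55}]'

```text
clock: 8.75
eef_pos: [586.1, -87.7, 85.0]
eef_rot: [3.142, 0.0, 1.791]
wrist_force: [-1.0, -1.9, 0.0]
finger_gap: 21.3
finger_force: 0.6
```

>>> servo_tool --motion '[{"wx": 0, "wy": 0, "wz": -0.005, "dx": 0.0, "dy": 0.007, "dz": 0, "fingers": 0.55}, {"wx": 0, "wy": 0, "wz": -0.01, "dx": 0.0, "dy": 0.014, "dz": 0, "fingers": 0.55}]'

```text
clock: 8.95
eef_pos: [587.4, -87.3, 84.9]
eef_rot: [-3.142, -0.0, 1.812]
wrist_force: [-2.5, -0.7, 0.7]
finger_gap: 21.2
finger_force: 1.8
```

```bash
python3 - <<'E'
from h import *
np.set_printoptions(precision=2,suppress=True)
a=camera("side");b=camera("top")
A=cv2.resize(b["image"][140:270,245:375,::-1],(400,400),interpolation=cv2.INTER_CUBIC)
B=cv2.resize(a["image"][150:270,240:360,::-1],(400,400),interpolation=cv2.INTER_CUBIC)
cv2.imwrite("pics/c5.png",np.hstack([A,B]))
s=read_state();print(s["eef_pos"],s["wrist_force"],s["moment"],s["effort"])
E
```

```text
[587.38 -87.34  84.95] [-1.55  0.33  0.61] [-0.08  0.31 -0.04] [  0.22 -61.55 -32.46   0.15  -0.29  -0.18]
```

View pics/c5.png

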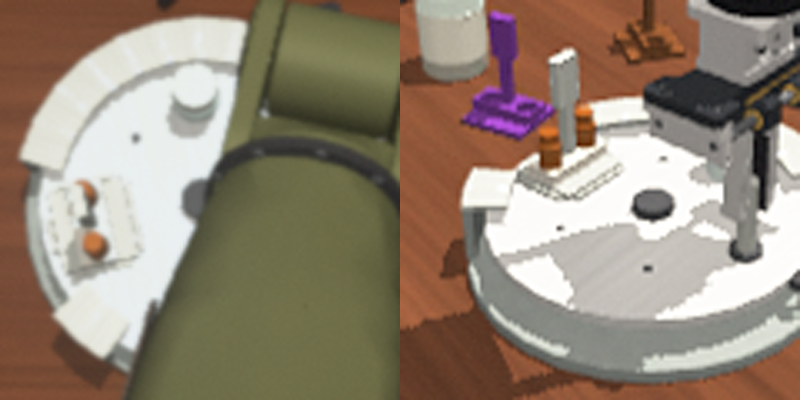

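The caddy now stands at about the gap: left-panel vials at (86,190) and (95,244), lip ends at (45,168) and (90,310). Force is still only at friction level, so I keep pushing in small steps until it rises.

>>> servo_tool --motion '[{"wx": 0, "wy": 0, "wz": -0.005, "dx": 0.0, "dy": 0.01, "dz": 0, "fingers": 0.55}, {"wx": 0, "wy": 0, "wz": -0.01, "dx": 0.0, "dy": 0.02, "dz": 0, "fingers": 0.55}]'

```text
clock: 9.25
eef_pos: [587.7, -87.1, 84.8]
eef_rot: [-3.137, -0.001, 1.831]
wrist_force: [-19.7, -1.5, 10.6]
finger_gap: 21.0
finger_force: 10.0
```

>>> servo_tool --motion '[{"wx": 0, "wy": 0, "wz": 0, "dx": 0.0, "dy": 0.01, "dz": 0, "fingers": 0.55}, {"wx": 0, "wy": 0, "wz": 0, "dx": 0.0, "dy": 0.01, "dz": 0, "fingers": 0.55}]'

```text
clock: 9.45
eef_pos: [588.2, -86.9, 84.8]
eef_rot: [-3.136, -0.001, 1.831]
wrist_force: [-20.8, -2.1, 10.9]
finger_gap: 22.5
finger_force: 10.0
```

Stop reached firmly (20 N). Back off, open a little, rise.

>>> servo_tool --motion '[{"wx": 0, "wy": 0, "wz": 0, "dx": 0.0, "dy": -0.02, "dz": 0, "fingers": 0.55}, {"wx": 0, "wy": 0, "wz": 0, "dx": 0.0, "dy": -0.025, "dz": 0, "fingers": 0.4}, {"wx": 0, "wy": 0, "wz": 0, "dx": 0.0, "dy": -0.025, "dz": 0, "fingers": 0.3}, {"wx": 0, "wy": 0, "wz": 0, "dx": 0.0, "dy": -0.025, "dz": -0.3, "fingers": 0.3}, {"wx": 0, "wy": 0, "wz": 0, "dx": 0.0, "dy": -0.025, "dz": -0.7, "fingers": 0.3}, {"wx": 0, "wy": 0, "wz": 0, "dx": 0.0, "dy": -0.025, "dz": -1, "fingers": 0}]'

```text
clock: 10.05
eef_pos: [588.3, -87.3, 187.2]
eef_rot: [3.14, 0.001, 1.831]
wrist_force: [-0.1, -0.0, -0.5]
finger_gap: 37.5
finger_force: 0.0
```

>>> servo_tool --motion '[{"wx": 0, "wy": 0, "wz": 0, "dx": -0.8, "dy": 0, "dz": -0.3, "fingers": 0}, {"wx": 0, "wy": 0, "wz": 0, "dx": -0.8, "dy": 0, "dz": -0.3, "fingers": 0}, {"wx": 0, "wy": 0, "wz": 0, "dx": -0.8, "dy": 0, "dz": -0.3, "fingers": 0}]'

```text
clock: 10.35
eef_pos: [609.4, -168.1, 216.5]
eef_rot: [3.139, 0.002, 1.828]
wrist_force: [-0.4, 0.2, -0.4]
finger_gap: 46.8
finger_force: 0.0
```

```bash
python3 - <<'E'
from h import *
np.set_printoptions(precision=2,suppress=True)
a=camera("side");b=camera("top")
A=cv2.resize(b["image"][150:270,240:320,::-1],(400,600),interpolation=cv2.INTER_CUBIC)
B=cv2.resize(a["image"][150:240,260:320,::-1],(400,600),interpolation=cv2.INTER_CUBIC)
cv2.imwrite("pics/c6.png",np.hstack([A,B]))
s=read_state();print(s["eef_pos"],s["wrist_force"],s["joints"])
E
```

```text
[ 608.48 -164.91  214.56] [-0.54 -0.14 -0.54] [-0.32  0.48  1.26  0.    1.41 -0.58]
```

View pics/c6.png

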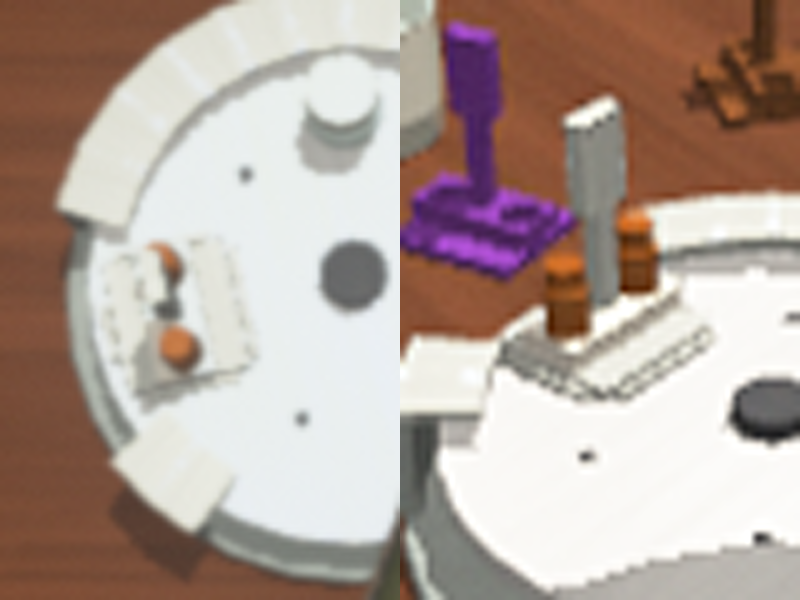

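The caddy stands in the gap. Left panel: vial tops at (165,258) and (180,343), blade at about (140,275). Right panel: blade top at (593,112).

```bash
python3 - <<'E'
from h import *
np.set_printoptions(precision=1,suppress=True)
a=camera("side");b=camera("top")
T=lambda u:(u[0]/5+240-.4,u[1]/5+150-.4);S=lambda u:(u[0]/6.667+260-.4,u[1]/6.667+150-.4)
g=onz(a,S((193,112)),165);print("blade from side",g)
c=onz(b,T((180,343)),102);d=onz(b,T((165,258)),102);print("vials",c,d,(c+d)/2)
print("hub",onz(b,T((353,275)),56))
print("vials tri",tri(b,T((180,343)),a,S((165,258))),tri(b,T((167,258)),a,S((236,217))))
f=[onz(b,T(u),58) for u in((197,243),(240,238),(250,365),(140,388),(112,258))];print(np.array(f))
ax=np.array([560.3,3])
for ang in(104,105,106,107,108):
    t=np.radians(ang);o=np.array([np.cos(t),np.sin(t)]);y=np.array([-o[1],o[0]]);q=ax+95*o
    pr=[proj(b,[*(q+22*s*y),102]) for s in(-1,1)]
    pr=[((u+.4-240)*5,(v+.4-150)*5) for u,v in pr]
    bt=proj(a,[*q,165]);bb=proj(b,[*q,165]);print(ang,q,np.array(pr).ravel(),(bt[0]+.4-260)*6.667,(bt[1]+.4-150)*6.667,"bladetop in c6",(bb[0]+.4-240)*5,(bb[1]+.4-150)*5)
E
```

```text
blade from side [534.7  92.  165. ]
vials [516.2  87.7 102. ] [559.1  96.9 102. ] [537.6  92.3 102. ]
hub [561.    3.7  56. ]
vials tri (array([515.3,  87.8, 104. ]), np.float64(1.3159817442221406)) (array([557.4,  96.1, 105.4]), np.float64(2.4449201973807395))
[[576.1  85.6  58. ]
 [579.2  63.2  58. ]
 [512.3  55.8  58. ]
 [499.2 112.1  58. ]
 [567.3 129.7  58. ]]
104 [537.3  95.2] [157.9 258.8 175.6 343.3] 194.1019891558251 107.29422092755908 bladetop in c6 152.30978442249636 277.23710746562745
105 [535.7  94.8] [157.8 262.1 177.1 346.4] 191.37601694861272 108.76300049701227 bladetop in c6 153.04658407471322 280.6069699103543
106 [534.1  94.3] [157.8 265.4 178.6 349.4] 188.69626013977944 110.25504468184597 bladetop in c6 153.84397911942045 283.9645004956019
107 [532.5  93.8] [157.9 268.7 180.2 352.4] 186.06357017176953 111.7700405320374 bladetop in c6 154.70178343502425 287.3086488967422
108 [530.9  93.4] [158.  272.1 181.8 355.3] 183.4787937755974 113.30766769922678 bladetop in c6 155.61979152184165 290.6383669198425
```

>>> servo_tool --motion '[{"wx": 0, "wy": 0, "wz": 0, "dx": 1, "dy": 0, "dz": 0, "fingers": -0.3}, {"wx": 0, "wy": 0, "wz": 0, "dx": 1, "dy": 0, "dz": 0, "fingers": -0.3}, {"wx": 0, "wy": 0, "wz": 0, "dx": 1, "dy": 0, "dz": 0, "fingers": -0.3}]'

```text
clock: 10.85
eef_pos: [581.5, -62.6, 215.1]
eef_rot: [-3.142, -0.001, 1.836]
wrist_force: [0.0, -0.8, -0.1]
finger_gap: 60.9
finger_force: 0.0
```

>>> servo_tool --motion '[{"wx": 0, "wy": 0, "wz": 0.78, "dx": 1, "dy": 0, "dz": 0, "fingers": -0.3}, {"wx": 0, "wy": 0, "wz": 0.78, "dx": 1, "dy": 0, "dz": 0, "fingers": -0.3}, {"wx": 0, "wy": 0, "wz": 0.78, "dx": 1, "dy": 0, "dz": 0, "fingers": -0.3}, {"wx": 0, "wy": 0, "wz": 0.78, "dx": 1, "dy": 0, "dz": 0, "fingers": -0.3}, {"wx": 0, "wy": 0, "wz": 0.78, "dx": 1, "dy": 0, "dz": 0, "fingers": -0.3}, {"wx": 0, "wy": 0, "wz": 0.78, "dx": 1, "dy": 0, "dz": 0, "fingers": -0.3}, {"wx": 0, "wy": 0, "wz": 0.78, "dx": 1, "dy": 0, "dz": 0, "fingers": -0.3}, {"wx": 0, "wy": 0, "wz": 0.78, "dx": 1, "dy": 0, "dz": 0, "fingers": -0.3}, {"wx": 0, "wy": 0, "wz": 0.78, "dx": 1, "dy": 0, "dz": 0, "fingers": -0.3}, {"wx": 0, "wy": 0, "wz": 0.78, "dx": 1, "dy": 0, "dz": 0, "fingers": -0.3}]'

```text
clock: 11.85
eef_pos: [556.8, 29.0, 214.7]
eef_rot: [-3.141, 0.0, 0.341]
wrist_force: [-0.3, 0.6, -0.5]
finger_gap: 61.1
finger_force: 0.0
```

```bash
python3 - <<'E'
from h import *
s=read_state();print(s["clock"],s["eef_pos"],s["eef_rot"],s["joints"],go((535.8,93.5,200),14.3))
E
```

```text
11.85 [556.82188292  29.04155843 214.67715619] [-3.14148175e+00  3.26934764e-04  3.41165220e-01] [-1.35748289e-02  3.10045871e-01  1.48610789e+00 -9.80901982e-06
  1.34578400e+00  1.21605849e+00] (array([ 0.018, -0.678,  0.147]), array([-0.   ,  0.   ,  0.046]))
```

>>> servo_tool --motion '[{"wx": 0, "wy": 0, "wz": 0.046, "dx": 0.018, "dy": -0.678, "dz": 0.15, "fingers": -0.2}, {"wx": 0, "wy": 0, "wz": 0.046, "dx": 0.018, "dy": -0.678, "dz": 0.15, "fingers": -0.2}, {"wx": 0, "wy": 0, "wz": 0.046, "dx": 0.018, "dy": -0.678, "dz": 0.15, "fingers": -0.2}, {"wx": 0, "wy": 0, "wz": 0.046, "dx": 0.018, "dy": -0.678, "dz": 0.15, "fingers": -0.2}]'

```text
clock: 12.25
eef_pos: [535.7, 93.1, 200.0]
eef_rot: [3.141, -0.0, 0.256]
wrist_force: [0.0, 0.5, -0.0]
finger_gap: 56.4
finger_force: 0.0
```

```bash
python3 - <<'E'
from h import *
s=read_state();print(s["eef_pos"],s["eef_rot"],go((535.8,93.5,123.5),14.3))
a=camera("side")
cv2.imwrite("pics/c7.png",cv2.resize(a["image"][110:230,240:360,::-1],(600,600),interpolation=cv2.INTER_CUBIC))
E
```

```text
[535.72909285  93.07840397 200.04606543] [ 3.14137217e+00 -7.92368350e-05  2.56016744e-01] (array([ 0.002, -0.004,  0.765]), array([ 0.   , -0.   ,  0.003]))
```

View pics/c7.png

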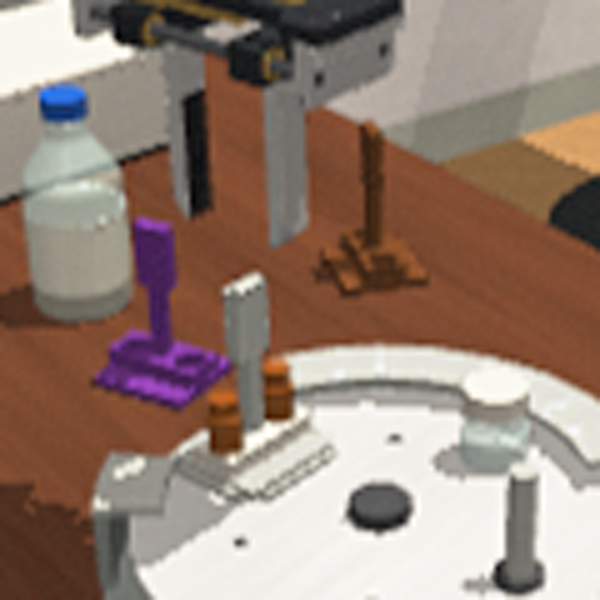

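The blade top at (245,285) lies centrally under the fingertips (195,210) and (285,240). Descend and half-close, then check centring.

>>> servo_tool --motion '[{"wx": 0, "wy": 0, "wz": 0, "dx": 0, "dy": 0, "dz": 0.25, "fingers": -0.2}, {"wx": 0, "wy": 0, "wz": 0, "dx": 0, "dy": 0, "dz": 0.5, "fingers": -0.2}, {"wx": 0, "wy": 0, "wz": 0, "dx": 0, "dy": 0, "dz": 0.7, "fingers": -0.2}, {"wx": 0, "wy": 0, "wz": 0, "dx": 0, "dy": 0, "dz": 0.765, "fingers": 0.2}, {"wx": 0, "wy": 0, "wz": 0, "dx": 0, "dy": 0, "dz": 0.765, "fingers": 0.5}, {"wx": 0, "wy": 0, "wz": 0, "dx": 0, "dy": 0, "dz": 0.765, "fingers": 0.5}, {"wx": 0, "wy": 0, "wz": 0, "dx": 0, "dy": 0, "dz": 0.765, "fingers": 0.5}, {"wx": 0, "wy": 0, "wz": 0, "dx": 0, "dy": 0, "dz": 0.765, "fingers": 0.5}]' --newtons 5

```text
clock: 13.1
eef_pos: [536.1, 93.0, 124.3]
eef_rot: [3.141, -0.001, 0.254]
wrist_force: [-0.5, -0.2, -0.4]
finger_gap: 24.1
finger_force: 0.0
```

```bash
python3 - <<'E'
from h import *
s=read_state();print(s["eef_pos"],s["eef_rot"],s["wrist_force"])
a=camera("side")
cv2.imwrite("pics/c8.png",cv2.resize(a["image"][140:220,250:330,::-1],(600,600),interpolation=cv2.INTER_CUBIC))
E
```

```text
[536.05412852  92.99963473 124.26882158] [ 3.14137605e+00 -1.29195973e-03  2.54477344e-01] [-0.47916313 -0.21082834 -0.38135465]
```

View pics/c8.png

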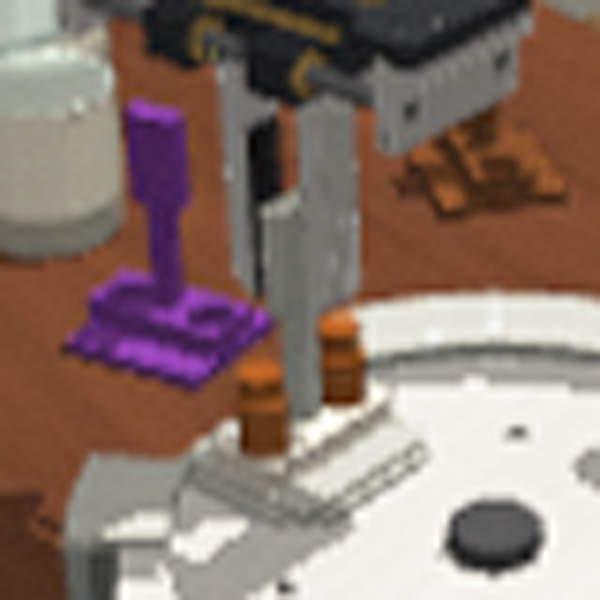

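The blade (285,230) stands between the pads. Close gradually and watch for one-sided contact.

>>> servo_tool --motion '[{"wx": 0, "wy": 0, "wz": 0, "dx": 0, "dy": 0, "dz": 0, "fingers": 0.65}, {"wx": 0, "wy": 0, "wz": 0, "dx": 0, "dy": 0, "dz": 0, "fingers": 0.65}]' --newtons 3

```text
clock: 13.35
eef_pos: [535.7, 93.0, 123.6]
eef_rot: [3.142, -0.0, 0.255]
wrist_force: [0.4, -0.7, 0.1]
finger_gap: 16.5
finger_force: 0.0
```

>>> servo_tool --motion '[{"wx": 0, "wy": 0, "wz": 0, "dx": 0, "dy": 0, "dz": 0, "fingers": 0.72}, {"wx": 0, "wy": 0, "wz": 0, "dx": 0, "dy": 0, "dz": 0, "fingers": 0.72}]'

```text
clock: 13.55
eef_pos: [535.7, 93.1, 123.5]
eef_rot: [-3.141, -0.0, 0.254]
wrist_force: [-0.5, 0.6, 0.4]
finger_gap: 13.4
finger_force: 0.6
```

>>> servo_tool --motion '[{"wx": 0, "wy": 0, "wz": 0, "dx": 0, "dy": 0, "dz": 0, "fingers": 0.78}, {"wx": 0, "wy": 0, "wz": 0, "dx": 0, "dy": 0, "dz": 0, "fingers": 0.8}, {"wx": 0, "wy": 0, "wz": 0, "dx": 0, "dy": 0, "dz": 0, "fingers": 1}, {"wx": 0, "wy": 0, "wz": 0, "dx": 0, "dy": 0, "dz": 0, "fingers": 1}]'

```text
clock: 13.95
eef_pos: [535.7, 93.1, 123.5]
eef_rot: [-3.141, -0.0, 0.255]
wrist_force: [-0.6, 2.1, 1.5]
finger_gap: 10.0
finger_force: 3.0
```

>>> servo_tool --motion '[{"wx": 0, "wy": 0, "wz": 0, "dx": 0, "dy": 0, "dz": 0, "fingers": 1}, {"wx": 0, "wy": 0, "wz": 0, "dx": 0, "dy": 0, "dz": 0, "fingers": 1}, {"wx": 0, "wy": 0, "wz": 0, "dx": 0, "dy": 0, "dz": 0, "fingers": 1}]' --newtons 40

```text
clock: 14.25
eef_pos: [535.7, 93.1, 123.5]
eef_rot: [-3.141, -0.0, 0.254]
wrist_force: [-0.3, 2.3, 0.8]
finger_gap: 9.7
finger_force: 40.0
```

>>> servo_tool --motion '[{"wx": 0, "wy": 0, "wz": 0, "dx": 0, "dy": 0, "dz": -0.02, "fingers": 1}, {"wx": 0, "wy": 0, "wz": 0, "dx": 0, "dy": 0, "dz": -0.05, "fingers": 1}, {"wx": 0, "wy": 0, "wz": 0, "dx": 0, "dy": 0, "dz": -0.08, "fingers": 1}, {"wx": 0, "wy": 0, "wz": 0, "dx": 0, "dy": 0, "dz": -0.1, "fingers": 1}, {"wx": 0, "wy": 0, "wz": 0, "dx": 0, "dy": 0, "dz": -0.1, "fingers": 1}]'

```text
clock: 14.75
eef_pos: [535.8, 93.0, 133.8]
eef_rot: [3.141, -0.0, 0.254]
wrist_force: [-0.0, 0.9, -4.2]
finger_gap: 10.0
finger_force: 40.0
```

```bash
python3 - <<'E'
from h import *
s=read_state();print(s["eef_pos"],s["wrist_force"],s["moment"])
a=camera("side");b=camera("top")
A=cv2.resize(b["image"][170:240,240:300,::-1],(343,400),interpolation=cv2.INTER_CUBIC)
B=cv2.resize(a["image"][140:220,250:330,::-1],(400,400),interpolation=cv2.INTER_CUBIC)
cv2.imwrite("pics/c9.png",np.hstack([A,B]))
E
```

```text
[535.83171355  92.95303184 133.76277798] [-0.02203781  0.86169939 -4.22924471] [-0.0621979   0.15608664  0.00473336]
```

View pics/c9.png

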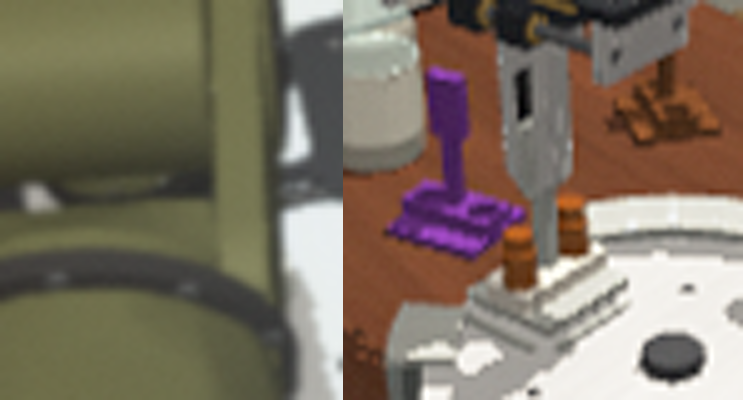

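The caddy is free, weighs about 4.2 N, is level, and both vials are in place at (520,260) and (570,225). Lift on.

>>> servo_tool --motion '[{"wx": 0, "wy": 0, "wz": 0, "dx": 0, "dy": 0, "dz": -0.03, "fingers": 1}, {"wx": 0, "wy": 0, "wz": 0, "dx": 0, "dy": 0, "dz": -0.1, "fingers": 1}, {"wx": 0, "wy": 0, "wz": 0, "dx": 0, "dy": 0, "dz": -0.2, "fingers": 1}, {"wx": 0, "wy": 0, "wz": 0, "dx": 0, "dy": 0, "dz": -0.32, "fingers": 1}, {"wx": 0, "wy": 0, "wz": 0, "dx": 0, "dy": 0, "dz": -0.44, "fingers": 1}, {"wx": 0, "wy": 0, "wz": 0, "dx": 0, "dy": 0, "dz": -0.56, "fingers": 1}, {"wx": 0, "wy": 0, "wz": 0, "dx": 0, "dy": 0, "dz": -0.68, "fingers": 1}, {"wx": 0, "wy": 0, "wz": 0, "dx": 0, "dy": 0, "dz": -0.8, "fingers": 1}, {"wx": 0, "wy": 0, "wz": 0, "dx": 0, "dy": 0, "dz": -0.92, "fingers": 1}, {"wx": 0, "wy": 0, "wz": 0, "dx": 0, "dy": 0, "dz": -1, "fingers": 1}]'

```text
clock: 15.85
eef_pos: [535.9, 93.0, 234.8]
eef_rot: [3.141, -0.001, 0.254]
wrist_force: [-0.4, 0.2, -3.4]
finger_gap: 9.7
finger_force: 40.0
```

>>> servo_tool --motion '[{"wx": 0, "wy": 0, "wz": 0, "dx": 0, "dy": 0, "dz": -0.05, "fingers": 1}, {"wx": 0, "wy": 0, "wz": 0, "dx": 0, "dy": 0, "dz": -0.09, "fingers": 1}, {"wx": 0, "wy": 0, "wz": 0, "dx": 0, "dy": 0, "dz": -0.12, "fingers": 1}, {"wx": 0, "wy": 0, "wz": 0, "dx": 0, "dy": 0, "dz": -0.12, "fingers": 1}, {"wx": 0, "wy": 0, "wz": 0, "dx": 0, "dy": 0, "dz": -0.12, "fingers": 1}, {"wx": 0, "wy": 0, "wz": 0, "dx": 0, "dy": 0, "dz": -0.12, "fingers": 1}, {"wx": 0, "wy": 0, "wz": 0, "dx": 0, "dy": 0, "dz": -0.12, "fingers": 1}, {"wx": 0, "wy": 0, "wz": 0, "dx": 0, "dy": 0, "dz": -0.12, "fingers": 1}]'

```text
clock: 16.65
eef_pos: [535.7, 93.0, 245.3]
eef_rot: [-3.142, 0.0, 0.254]
wrist_force: [-0.7, 0.4, -4.6]
finger_gap: 10.0
finger_force: 40.0
```

```bash
python3 - <<'E'
from h import *
s=read_state();print(s["eef_pos"],s["eef_rot"],s["wrist_force"],s["moment"])
a=camera("side")
cv2.imwrite("pics/c10.png",cv2.resize(a["image"][110:230,240:360,::-1],(600,600),interpolation=cv2.INTER_CUBIC))
E
```

```text
[535.65815342  92.9950632  245.31821637] [-3.14157696e+00  2.48767878e-04  2.54450638e-01] [-0.72497037  0.43722206 -4.60549645] [-0.00864711  0.12158499 -0.00483392]
```

View pics/c10.png

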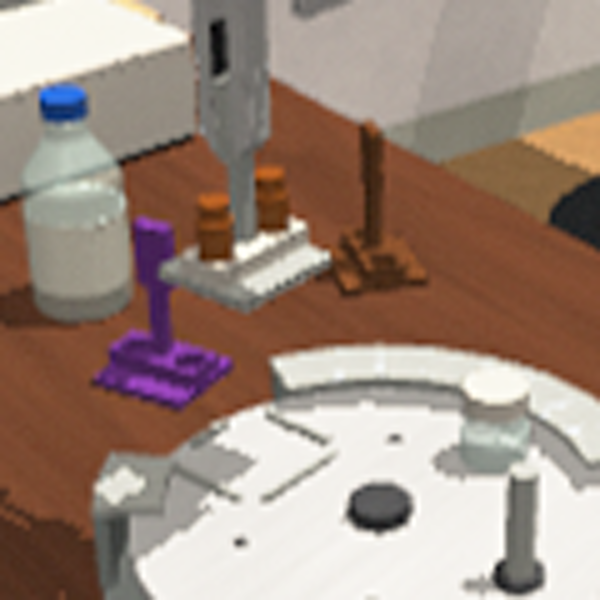

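The caddy hangs level with its foot at (245,270), 122 mm up. Both vials are in their wells at (213,225) and (270,200), and the jar stands on the turntable at (495,420).

```bash
python3 -c "
from cell import *
print(sign_off())"
```

```text
the job is handed in; nothing more can be done
None
```

The job is handed in: I turned the carousel to its stop and lifted the caddy by its handle to about 12 cm above the turntable, where it was held level with both vials in and the jar still standing on the turntable (16.7 s of the 51 s allowed).

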